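# Slide the remote rack past the sprung gate into its charging bay

### The arm

A 6-joint arm with a two-finger parallel gripper is mounted at the origin on the work surface. World frame = base frame: x ahead of the robot, y to its left, z up, the work surface at z = 0. Lengths are in mm, angles in rad, forces in N, time in s.
With the tool pointing down it reaches from about 300 to 850 mm from the base axis. Payload 4.2 kg.
Tool frame: the origin (TCP) lies midway between the tips of the shut fingers; the grasp point (between the pads) lies 19 mm behind it; z points along the fingers, x is the direction in which the jaws open and shut, and the axes are right-handed (so a half turn about z gives the same grasp; the last joint's range is limited). The gripper opens to 91 mm and grips with 3 to 60 N. Pads are 32 mm wide; open, the fingers measure 118 mm over their backs; the gripper's body (76 mm by 178 mm) begins 60 mm behind the grasp point.
Start: joints at [-1.356, 0.32, 1.565, -0, 1.257, -0.02], TCP at [133.775, -559.238, 213.976] pointing down, gripper open.
Joint ranges: [-3.11, 3.11], [-0.84, 2.01], [0.21, 2.61], [-1.34, 4.49], [0.05, 2.63], [-2.56, 2.56]. Speed limits (rad/s): [2.57, 2.57, 3.14, 3.14, 3.14, 3.14].

### API

Orientations are given as a unit quaternion [w, x, y, z].
In Python, from workcell import get_state, get_image, camera_info, finish_job gives the robot as it stands. The module is installed in compiled form; this text tells all that it offers.
- The arm moves only by the tool arm_command, never from a script. Its argument "series" is a list of rows, each a list of 3 entries, a list of its own where there are three numbers: the turn, a rotation vector about the world's x, y, z in rad, then the shift along the world's x, y, z in m, then the finger opening in m, from 0 to 0.0912. A call has 1 to 5 rows; each row is the pose to reach, as a shift and turn from the pose commanded when the call began; what a row does not reach only later rows make up. A row lasts 1/10 s, in which the tool goes at most 50 mm and 8.59 degrees, less where a joint would pass 70% of its speed; a pose out of reach is approached as far as the arm can. A call with a gripper value outside its range is refused whole. The fingers move at their own pace and stop on an object; the grip force is fixed at half the most. Time passes only in rows, so rows that repeat a pose let the fingers close. It gives the time, the measured TCP pose, the force and the opening at its end, in the units of the state.
- get_state(): the state, without advancing time (a new reading comes with each control period).
- get_image(name): name is "side" or "top" or "wrist"; returns the picture (384x512x3 uint8, red, green, blue); there is no depth.
- camera_info(name): a dict with "camera_matrix" (3x3 intrinsics, pixels), "R" (3x3) and "t" (3): a world point X has camera coordinates R X + t; the wrist camera has in their place "mount" (4x4, takes a point from camera to tool coordinates, whose origin is the TCP and whose axes are the tool frame's). Camera axes: x right, y down, z forward; pixel columns grow to the right and rows downward; lengths in mm; the calibration is good to about 2 mm. A picture is of the moment at which its call begins: read the wrist's pose just before it. camera_info takes no time and is no camera call.
- finish_job(): hands the job in, once; it reports no verdict.
The state is a dict: "clock": time; "q": joint angles; "dq": joint speeds; "tau": joint torques, N m; "tool_pos": TCP position; "eef_rot": TCP orientation; "contact_force": force on the tool from outside, world axes, zero at the start; "moment": the same for the moment, N m; "opening": finger opening in mm.
Only numpy, scipy, OpenCV 4.12 (cv2) and the standard library are available. Lean on these libraries where they do the work, as an engineer would, in place of code of your own. Each camera call takes 0.05 s, during which the arm holds its last target.

### The job

The white rack of presentation remotes stands in the chute of the charging dock, in front of a sprung gate plate that blocks the way. Hold the gate down and open with one fingertip on its long side bar and, keeping it open, push the rack along the chute with the other finger until it is past the gate and fully home against the end stop; then let go so that the gate springs up shut behind the rack. Only push: never lift or tip the rack, do not let the gate come up under it, and leave the mouse, the remote control and the mug alone.

Things in the scene. Friction and masses are not known exactly. Their poses are not given: they have to be found in the camera images.
- dock: Charging dock fixed to the table. Origin on the table top, on the chute's centre line, under the gate plate; x along the chute in the pushing direction, y to the gate's side bar, z up. Grey chute floor 45 mm above the table, from x = -200 mm (open end) to the end stop (inner face x = 98 mm). A black housing, 72 mm high, at x = 28 to 104, y = -118 to -42 mm.
- chute_mouth (a point): Centre of the chute floor at its open end (dock x = -200 mm, 45 mm above the table). The chute is 74 mm wide inside; its two side walls are 5 mm thick (dock y = 37 to 42 mm on the bar's side, -42 to -37 mm on the other) and reach 57 mm above the table; the end stop reaches 80 mm.
- gate (a joint): Angle of the gate frame about its hinge rod, which runs along the chute (dock y = -90 mm, 10 mm above the table). 0 = shut; grows as the side bar is pressed down; 0.23 rad = stop. From about 0.185 rad the plate is wholly below the chute floor. A spring shuts it: about 4 N on the bar starts it moving, 6 N holds it down, anywhere along the bar.
- gate_bar (a point): Centre of the top face of the gate's steel side bar (moves with the gate), at dock x = -77.5 mm. Bar 235 mm long (dock x = -195 to +40 mm), 28 mm wide, 8 mm thick. Shut: this point is at dock y = 56 mm, 88 mm above the table, the bar tilted 0.2 rad, outer edge higher. At 0.2 rad: level, y = 69 mm, 57 mm above the table; at the stop, 52 mm.
- gate_plate (a point): Middle of the top edge of the steel gate plate, 4 mm thick (along dock x, at x = 0), 60 mm wide across the chute. Shut, it stands 10 to 22 mm above the chute floor, higher on the bar's side, and blocks the rack; open, it is 2 mm or more below the floor.
- rack: Loose white plastic rack, 84 mm long (x), 66 mm wide (y), about 0.3 kg, three black remotes fixed upright in it, 50 mm high overall. Origin at the centre of its underside, x along the chute like the dock's. Its flat rear wall, the one to push, is at x = -42 mm, 32 mm high, 66 mm wide. 4 mm clearance to each chute wall; it starts 18 to 71 mm short of the gate plate.
- home (a point): Point on the chute floor, at dock x = +56 mm, where the rack's origin is when the rack touches the end stop; its rear wall is then 14 mm past the middle of the gate plate.
- mouse: White computer mouse, 95 x 56 x 32 mm, loose on the table; origin under its centre. Leave alone.
- remote: Black remote control, 150 x 42 x 18 mm, lying loose on the table; origin under its centre, x along its length. Leave alone.
- mug: White mug, 80 mm across, 75 mm high, loose on the table; origin under its centre, handle towards its y. Leave alone.
Things that resemble listed ones, but are neither listed nor needed, are in the scene too. Leave any orange look-alike of the rack alone.

How it is judged:
By the outcome, as a careful person would: the job done as asked, in the order asked, and still so for the second after the job is handed in, with the robot touching nothing.
It also fails if it takes over 45 s, if anything falls off the work surface, if the arm or the gripper's body presses on something with over 40 N, if the wrist force passes 120 N, or if a joint passes its speed limit or range.

## Working session

There is one attempt and no reset: what is moved stays moved. The work goes in short steps, Python scripts to look and compute and a tool call to move; the robot and the scene stay as the last step left them, time stands still between calls to the robot, and variables do not carry over. Pictures are saved under pics/ and viewed, and the job is handed in when it is done.

Besides the shell and the picture viewer there is one more tool, called after "Call:" as name(argument=value, ...), one argument or row to a line, values as JSON. arm_command: Moves the arm, as the interface text tells. Its arguments: {"type":"object","properties":{"series":{"type":"array","items":{"type":"array"}}},"required":["series"]}

```bash
mkdir -p pics
python3 - <<'E'
from workcell import *
import cv2
print(get_state())
for n in ["side","top"]:
    im=get_image(n); cv2.imwrite(f"pics/{n}0.png",im[:,:,::-1]); print(n,camera_info(n))
print(camera_info("wrist"))
E
```

```text
{'clock': 0.0, 'q': array([-1.35601399e+00,  3.20270914e-01,  1.56565183e+00, -2.38701097e-05,
        1.25740725e+00, -1.99910370e-02]), 'dq': array([-7.25740656e-04,  3.45055055e-04,  9.27026232e-05,  2.25958410e-04,
       -9.60789104e-05,  1.53687239e-03]), 'tau': array([-1.73273158e-03, -4.12467027e+01, -2.31980574e+01,  7.24461442e-02,
        4.57485463e-02, -1.30960702e-04]), 'tool_pos': array([ 133.64970211, -558.73768709,  213.14290196]), 'eef_rot': array([-5.42833259e-04,  7.85056950e-01, -6.19422982e-01, -6.78269365e-04]), 'contact_force': array([ 0.10723615, -0.11024677,  0.9991274 ]), 'moment': array([-0.00672974, -0.02782184, -0.04491366]), 'opening': 91.68425600192032}
side {'camera_matrix': array([[361.98280135,   0.        , 253.72241192],
       [  0.        , 361.98280135, 191.83235188],
       [  0.        ,   0.        ,   1.        ]]), 'R': array([[-0.8102588 , -0.58598431, -0.01015247],
       [-0.30308404,  0.43378464, -0.84851102],
       [ 0.50161813, -0.68443646, -0.52908032]]), 't': array([493.05607043, 271.07987521, 403.50836308])}
top {'camera_matrix':
[... 186 characters left out ...]
9954468, -0.01981336],
       [-0.99018927,  0.0252679 , -0.13742907],
       [ 0.13786714,  0.01649154, -0.99031343]]), 't': array([ 36.89467013, 612.95041965, 947.01171422])}
{'camera_matrix': array([[336.57320939,   0.        , 249.25555544],
       [  0.        , 336.57320939, 189.60711921],
       [  0.        ,   0.        ,   1.        ]]), 'mount': array([[ 9.99999840e-01,  5.60790482e-04,  7.87206850e-05,
        -8.84566750e-01],
       [-5.60117026e-04,  9.59030531e-01,  2.83302183e-01,
        -7.99199986e+01],
       [ 8.33776276e-05, -2.83302182e-01,  9.59030691e-01,
        -1.71363381e+02],
       [ 0.00000000e+00,  0.00000000e+00,  0.00000000e+00,
         1.00000000e+00]])}
```

View pics/side0.png

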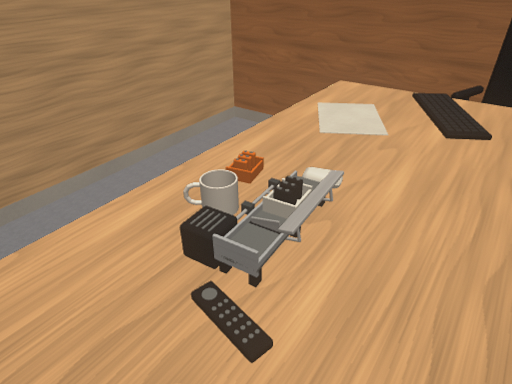

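View pics/top0.png

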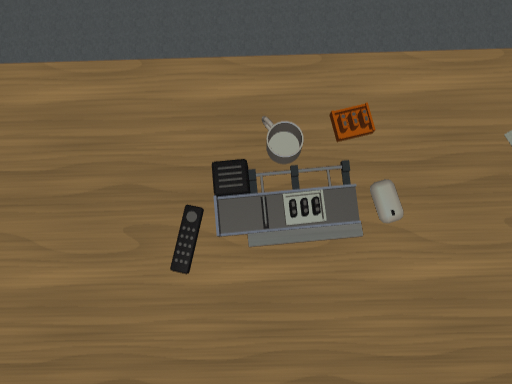

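The side view shows the dock at about (270,220). In the top view the chute runs from the stop at (216,213) to the mouth at (358,207), with the bar below it and the rack at (304,207). The mouse is at (387,201), just beyond the mouth. I'll enlarge both views.

Run:
```python
import cv2
a=cv2.imread("pics/top0.png")[130:280,165:415]; cv2.imwrite("pics/topz.png",cv2.resize(a,None,fx=3.2,fy=3.2,interpolation=cv2.INTER_CUBIC))
a=cv2.imread("pics/side0.png")[140:300,170:360]; cv2.imwrite("pics/sidez.png",cv2.resize(a,None,fx=3.7,fy=3.7,interpolation=cv2.INTER_CUBIC))
```

```text
(no output)
```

View pics/topz.png

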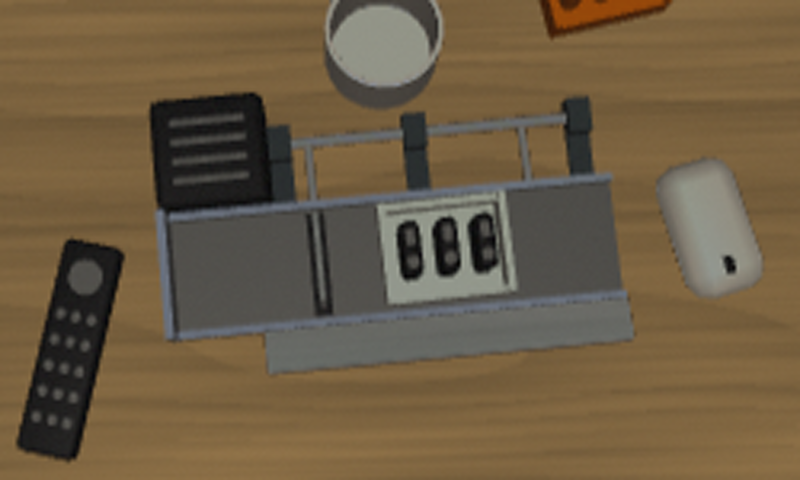

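View pics/sidez.png

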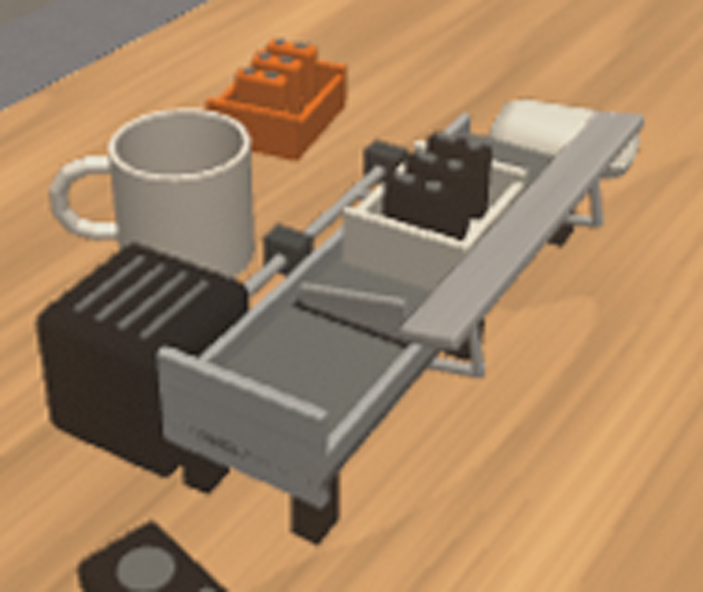

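```bash
cat > h.py <<'E'
import numpy as np
from workcell import *
from scipy.optimize import least_squares
from scipy.spatial.transform import Rotation as Rn
def proj(n,X):
    c=camera_info(n); p=np.asarray(X)@np.array(c["R"]).T+c["t"]; p=p@np.array(c["camera_matrix"]).T
    return p[:,:2]/p[:,2:]
def d2w(p,X):
    X=np.atleast_2d(np.asarray(X,float)); c,s=np.cos(p[2]),np.sin(p[2])
    return np.c_[p[0]+c*X[:,0]-s*X[:,1],p[1]+s*X[:,0]+c*X[:,1],X[:,2]]
E
python3 - <<'E'
from h import *
T=[((611,176),(-200,-42,57)),((158,211),(104,-42,80)),((168,340),(104,42,80)),((150,102),(104,-118,72)),((263,94),(28,-118,72)),((269,374),(40,69.7,90.8)),((634,339),(-195,69.7,90.8))]
S=[((160,350),(104,-42,80)),((325,416),(104,42,80)),((404,328),(40,42.3,85.2)),((450,345),(40,69.7,90.8)),((643,118),(-195,69.7,90.8)),((590,112),(-195,42.3,85.2))]
tp=np.array([a for a,_ in T])/3.2+[165,130]; sp=np.array([a for a,_ in S])/3.7+[170,140]
tx=[b for _,b in T]; sx=[b for _,b in S]
def f(p): return np.r_[(proj("top",d2w(p,tx))-tp).ravel(),(proj("side",d2w(p,sx))-sp).ravel()]
for y0 in (0,1.5,3,-1.5):
  r=least_squares(f,[600,0,y0],x_scale=[10,10,.1],loss='soft_l1'); print(r.x,r.cost)
  if r.cost<60: print(np.round(f(r.x).reshape(-1,2),1)); p=r.x
R=[((502,192),(-42,-33,77)),((517,290),(-42,33,77)),((378,206),(42,-33,77)),((388,304),(42,33,77))]
rp=np.array([a for a,_ in R])/3.2+[165,130]
for p0 in (p,):
  g=lambda q:(proj("top",d2w(p0,d2w(q,[b for _,b in R])))-rp).ravel()
  r=least_squares(g,[-70,0,0],x_scale=[10,10,.1]);print("rack in dock",r.x,np.round(g(r.x),1))
E
```

```text
[570.00716514   7.57116317   1.63802402] 11.46883095037461
[[ 0.2 -0.6]
 [-1.1  0.1]
 [-1.2 -0.1]
 [-0.9 -0.6]
 [-0.7 -1.4]
 [-0.9 -0.2]
 [ 0.4  0.2]
 [ 0.5  0.1]
 [ 0.1  0.4]
 [-0.6 -0.7]
 [ 2.2 -2.6]
 [ 1.5 -1.8]
 [ 3.  -1.1]]
[570.00716579   7.57116281   1.63802404] 11.468830950365057
[[ 0.2 -0.6]
 [-1.1  0.1]
 [-1.2 -0.1]
 [-0.9 -0.6]
 [-0.7 -1.4]
 [-0.9 -0.2]
 [ 0.4  0.2]
 [ 0.5  0.1]
 [ 0.1  0.4]
 [-0.6 -0.7]
 [ 2.2 -2.6]
 [ 1.5 -1.8]
 [ 3.  -1.1]]
[570.00716612   7.5711624    1.63802405] 11.468830950366556
[[ 0.2 -0.6]
 [-1.1  0.1]
 [-1.2 -0.1]
 [-0.9 -0.6]
 [-0.7 -1.4]
 [-0.9 -0.2]
 [ 0.4  0.2]
 [ 0.5  0.1]
 [ 0.1  0.4]
 [-0.6 -0.7]
 [ 2.2 -2.6]
 [ 1.5 -1.8]
 [ 3.  -1.1]]
[570.00716589   7.57116265   1.63802405] 11.468830950365048
[[ 0.2 -0.6]
 [-1.1  0.1]
 [-1.2 -0.1]
 [-0.9 -0.6]
 [-0.7 -1.4]
 [-0.9 -0.2]
 [ 0.4  0.2]
 [ 0.5  0.1]
 [ 0.1  0.4]
 [-0.6 -0.7]
 [ 2.2 -2.6]
 [ 1.5 -1.8]
 [ 3.  -1.1]]
rack in dock [-8.32545195e+01 -9.54768223e-01  1.99981533e-02] [ 0.6 -0.4  0.   0.3 -0.6 -0.3  0.   0.4]
```

Run:
```python
from h import *
p=[570,7.57,1.638]
print(d2w(p,[[-155,33,0],[-150,33,0],[10,33,0],[-83,0,0]]))
s=get_state(); e=s["eef_rot"]; R=Rn.from_quat(e,scalar_first=True).as_matrix(); print(R, s["clock"])
print(1.638-np.pi/2-np.arctan2(R[1,0],R[0,0]))
```

```text
[[ 547.4832218  -149.29616812    0.        ]
 [ 547.1474563  -144.3074547     0.        ]
 [ 536.40296047   15.33137456    0.        ]
 [ 575.57370721  -75.24264268    0.        ]]
[[ 2.32631335e-01 -9.72564933e-01 -3.37179992e-04]
 [-9.72563804e-01 -2.32631578e-01  1.48176705e-03]
 [-1.51955339e-03 -1.67763910e-05 -9.99998845e-01]] 0.1
1.4032173507643053
```

Call:
arm_command(
  series=[
    [[0,0,0.12],[0.033,0.033,0],0.075],
    [[0,0,0.24],[0.066,0.066,0],0.06],
    [[0,0,0.36],[0.099,0.099,0],0.052],
    [[0,0,0.48],[0.132,0.132,0],0.052],
    [[0,0,0.6],[0.165,0.165,0],0.052],
  ],
)

```text
clock: 0.6
tool_pos: [299.6, -392.6, 213.7]
eef_rot: [-0.0, 0.934, -0.358, -0.0]
contact_force: [0.5, -1.1, 0.7]
opening: 54.2
```

Call:
arm_command(
  series=[
    [[0,0,0.12],[0.033,0.033,0],0.052],
    [[0,0,0.24],[0.066,0.066,0],0.052],
    [[0,0,0.36],[0.099,0.099,0],0.052],
    [[0,0,0.48],[0.132,0.132,0],0.052],
    [[0,0,0.6],[0.165,0.165,0],0.052],
  ],
)

```text
clock: 1.1
tool_pos: [464.7, -227.5, 213.7]
eef_rot: [-0.0, 0.998, -0.065, -0.0]
contact_force: [0.3, -0.2, 1.0]
opening: 52.1
```

Call:
arm_command(
  series=[
    [[0,0,0.1],[0.033,0.033,0],0.052],
    [[0,0,0.203],[0.066,0.066,0],0.052],
    [[0,0,0.203],[0.0835,0.075,0],0.052],
    [[0,0,0.203],[0.0835,0.075,0],0.052],
    [[0,0,0.203],[0.0835,0.075,0],0.052],
  ],
)

```text
clock: 1.6
tool_pos: [546.7, -154.2, 213.3]
eef_rot: [-0.0, 0.999, 0.034, -0.001]
contact_force: [-0.7, -0.5, -1.5]
opening: 51.9
```

Run:
```python
from h import *
import cv2
s=get_state(); print(s)
for n in ["wrist","top","side"]:
    im=get_image(n); cv2.imwrite(f"pics/{n}1.png",cv2.resize(im[:,:,::-1],None,fx=1.5,fy=1.5,interpolation=cv2.INTER_CUBIC))
```

```text
{'clock': 1.6, 'q': array([-2.94793274e-01,  3.09970496e-01,  1.58037184e+00, -5.95109007e-04,
        1.25304611e+00, -3.62278795e-01]), 'dq': array([-0.0247492 , -0.01599665,  0.0152793 ,  0.0009415 ,  0.00261056,
       -0.00018579]), 'tau': array([ 9.21573378e-01, -4.00980771e+01, -2.35042226e+01,  1.27561949e-01,
        7.55277251e-04,  7.41239375e-03]), 'tool_pos': array([ 546.67741531, -154.17322123,  213.31605847]), 'eef_rot': array([-2.22523001e-05,  9.99427175e-01,  3.38295086e-02, -9.41052058e-04]), 'contact_force': array([-0.66022759, -0.54532231, -1.53715569]), 'moment': array([-0.03815248, -0.09703509,  0.03241876]), 'opening': 51.86956860311499}
```

View pics/wrist1.png

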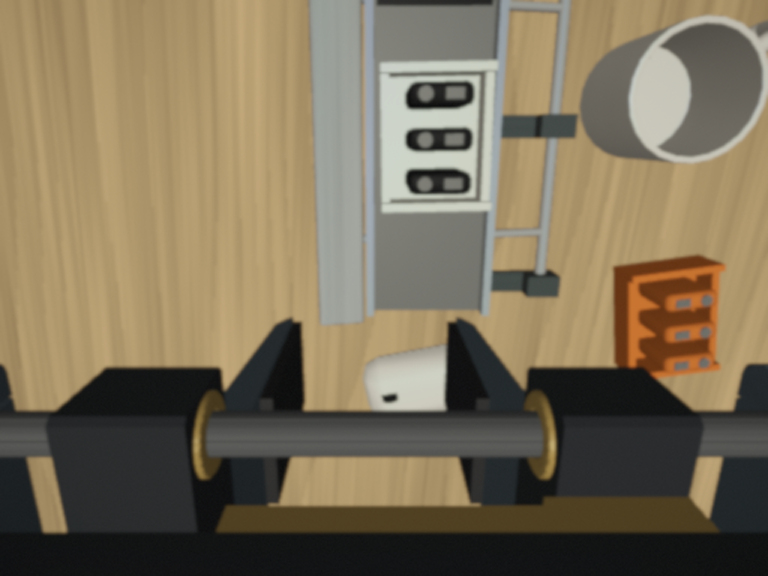

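View pics/side1.png

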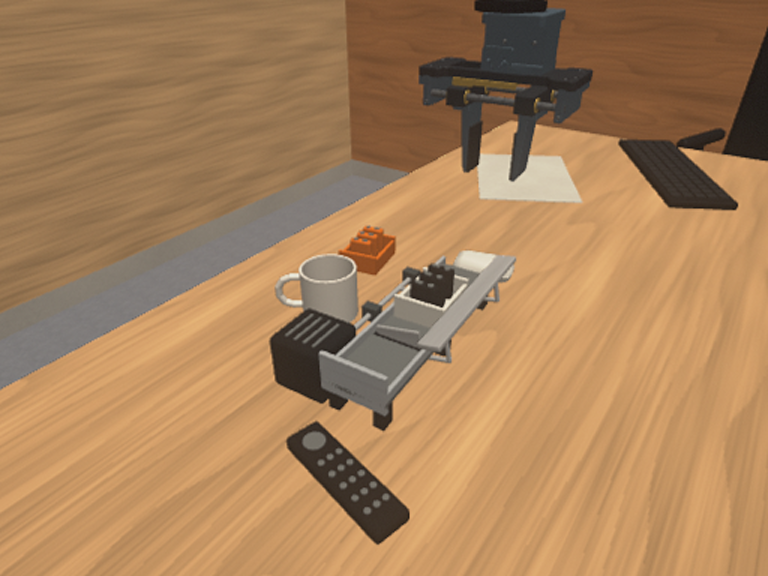

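The wrist view shows the chute mouth at (367–488, 314), the end of the bar at (320–362, 323) and the rack's rear wall at (382–491, 211). The dock is still undisturbed in the side view. I'll refine the pose using these points.

```bash
cat >> h.py <<'E'
def projw(X,pos,quat):
    c=camera_info("wrist"); M=np.array(c["mount"]); R=Rn.from_quat(quat,scalar_first=True).as_matrix()
    t=(np.asarray(X)-pos)@R; cc=(t-M[:3,3])@M[:3,:3]; q=cc@np.array(c["camera_matrix"]).T
    return q[:,:2]/q[:,2:]
E
python3 - <<'E'
from h import *
pos=np.array([546.677,-154.173,213.316]);qt=[-2.2e-5,.999427,.03383,-.00094]
W=[((367,314),(-200,42,57)),((488,314),(-200,-42,57)),((320,325),(-195,69.7,90.8)),((362,322),(-195,42.3,85.2))]
wp=(np.array([a for a,_ in W])+.5)/1.5-.5; wx=[b for _,b in W]
p=[570,7.57,1.638]
print("pred-meas",np.round(projw(d2w(p,wx),pos,qt)-wp,1))
f=lambda p:(projw(d2w(p,wx),pos,qt)-wp).ravel()
r=least_squares(f,p,x_scale=[10,10,.1]);print(r.x,np.round(r.fun,1))
Q=[((382,212),(-42,33,77)),((491,209),(-42,-33,77)),((381,64),(42,33,77)),((497,62),(42,-33,77))]
qp=(np.array([a for a,_ in Q])+.5)/1.5-.5
for P in (p,r.x):
  g=lambda q:(projw(d2w(P,d2w(q,[b for _,b in Q])),pos,qt)-qp).ravel()
  k=least_squares(g,[-83,0,0],x_scale=[10,10,.1]);print("rack",k.x,np.round(k.fun,1))
for y in(52,): print((projw(d2w(p,[[-200,0,45]]),pos,qt)))
E
```

```text
pred-meas [[-2.1  3.2]
 [-1.6  3.4]
 [-1.2  3.4]
 [ 0.3  3.3]]
[569.93310519  11.18583149   1.64255404] [-1.   0.1 -0.3 -0.1 -0.1  0.1  1.4 -0.1]
rack [-8.10074155e+01 -2.20218491e+00  2.03728145e-02] [ 0.2  0.4 -0.1  1.  -0.6 -0.4  0.4 -0.8]
rack [-8.46279265e+01 -1.64073337e+00  1.58187740e-02] [ 0.2  0.4 -0.1  1.  -0.6 -0.4  0.4 -0.8]
[[281.94497429 208.57336668]]
```

Call:
arm_command(
  series=[
    [[0,0,0],[0.001,0.005,-0.025],0.052],
    [[0,0,0],[0.001,0.005,-0.055],0.052],
    [[0,0,0],[0.001,0.005,-0.085],0.052],
    [[0,0,0],[0.001,0.005,-0.105],0.052],
    [[0,0,0],[0.001,0.005,-0.11],0.052],
  ],
)

```text
clock: 2.25
tool_pos: [545.9, -149.7, 101.9]
eef_rot: [-0.001, 0.999, 0.033, -0.002]
contact_force: [-0.3, 0.4, 0.5]
opening: 52.1
```

Run:
```python
from h import *
import cv2
s=get_state(); print(s["clock"],s["tool_pos"],s["contact_force"])
im=get_image("top"); a=im[130:280,165:415,::-1]; cv2.imwrite("pics/top2.png",cv2.resize(a,None,fx=3.2,fy=3.2,interpolation=cv2.INTER_CUBIC))
im=get_image("side"); a=im[100:300,170:410,::-1]; cv2.imwrite("pics/side2.png",cv2.resize(a,None,fx=3,fy=3,interpolation=cv2.INTER_CUBIC))
im=get_image("wrist"); cv2.imwrite("pics/wrist2.png",im[:,:,::-1])
```

```text
2.25 [ 545.8615691  -149.65480098  101.87118224] [-0.25442311  0.40147566  0.48330502]
```

View pics/top2.png

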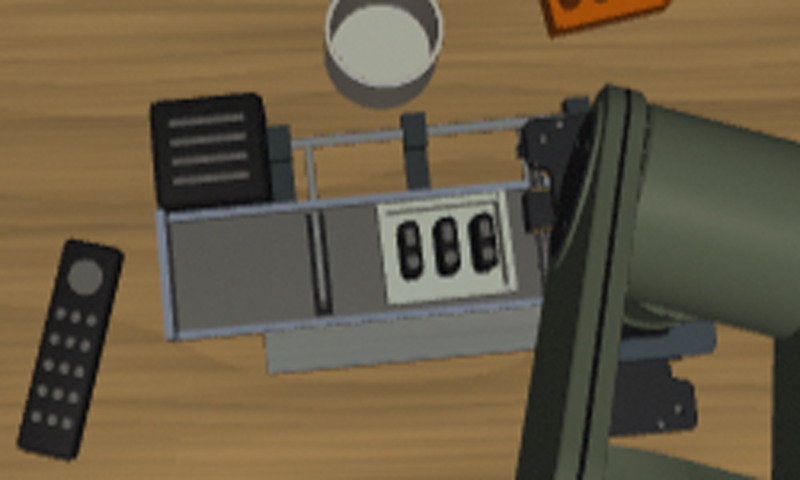

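View pics/side2.png

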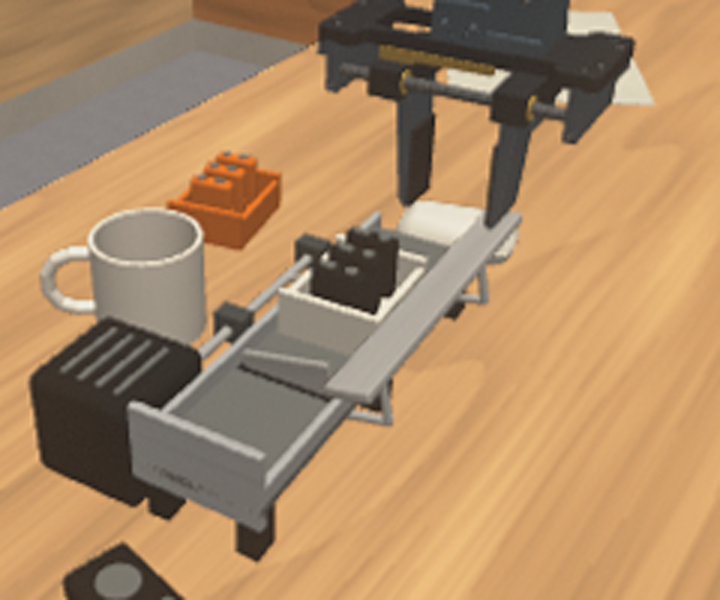

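View pics/wrist2.png

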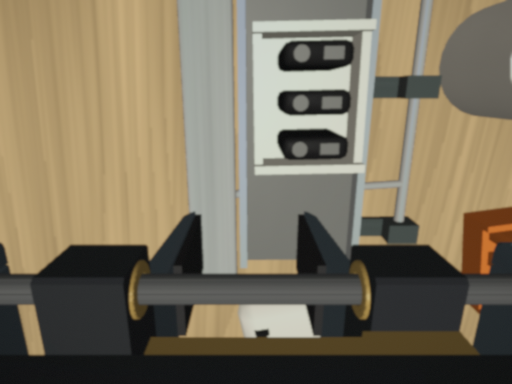

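The side view shows both tips just above the mouth end: one over the bar, the other over the chute behind the rack. The wrist view, with the tips at about (193,214) and (308,214), agrees. I'll press down now.

Call:
arm_command(
  series=[
    [[0,0,0],[0.001,0,-0.01],0.052],
    [[0,0,0],[0.001,0,-0.019],0.052],
    [[0,0,0],[0.001,0,-0.028],0.052],
    [[0,0,0],[0.001,0,-0.036],0.052],
    [[0,0,0],[0.001,0,-0.04],0.052],
  ],
)

```text
clock: 2.9
tool_pos: [547.8, -149.1, 63.1]
eef_rot: [-0.0, 0.999, 0.034, -0.002]
contact_force: [-3.9, -0.1, 5.9]
opening: 52.2
```

Call:
arm_command(
  series=[
    [[0,0,0],[0,0,-0.003],0.052],
    [[0,0,0],[0,0,-0.006],0.052],
    [[0,0,0],[0,0,-0.007],0.052],
    [[0,0,0],[0,0,-0.007],0.052],
  ],
)

```text
clock: 3.3
tool_pos: [547.7, -149.1, 56.6]
eef_rot: [-0.0, 0.999, 0.034, -0.002]
contact_force: [-4.9, 0.2, 6.4]
opening: 52.0
```

Run:
```python
from h import *
import cv2
s=get_state(); print(s["clock"],s["tool_pos"],s["contact_force"],s["moment"])
im=get_image("side"); a=im[100:300,170:410,::-1]; cv2.imwrite("pics/side3.png",cv2.resize(a,None,fx=3,fy=3,interpolation=cv2.INTER_CUBIC))
im=get_image("wrist"); cv2.imwrite("pics/wrist3.png",cv2.resize(im[:,:,::-1],None,fx=1.5,fy=1.5,interpolation=cv2.INTER_CUBIC))
```

```text
3.3 [ 547.66142452 -149.06392732   56.60882278] [-4.85486655  0.19456583  6.37317166] [-0.13485971  0.95024012 -0.02234278]
```

View pics/side3.png

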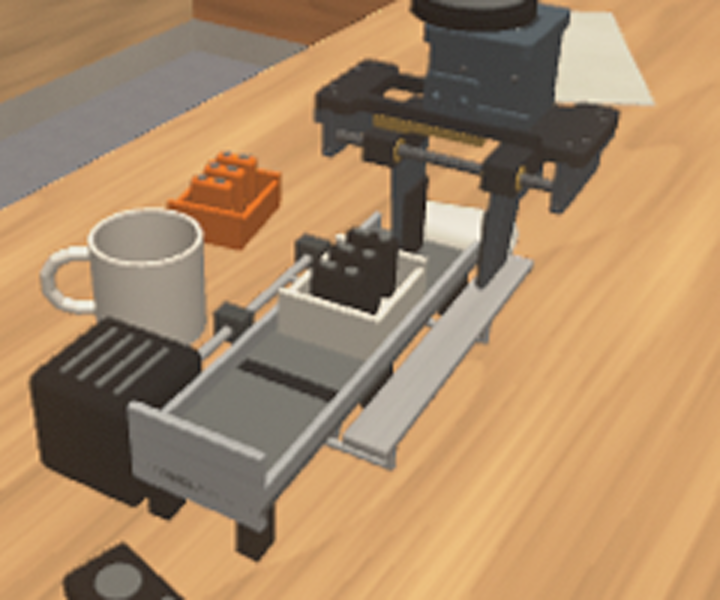

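View pics/wrist3.png

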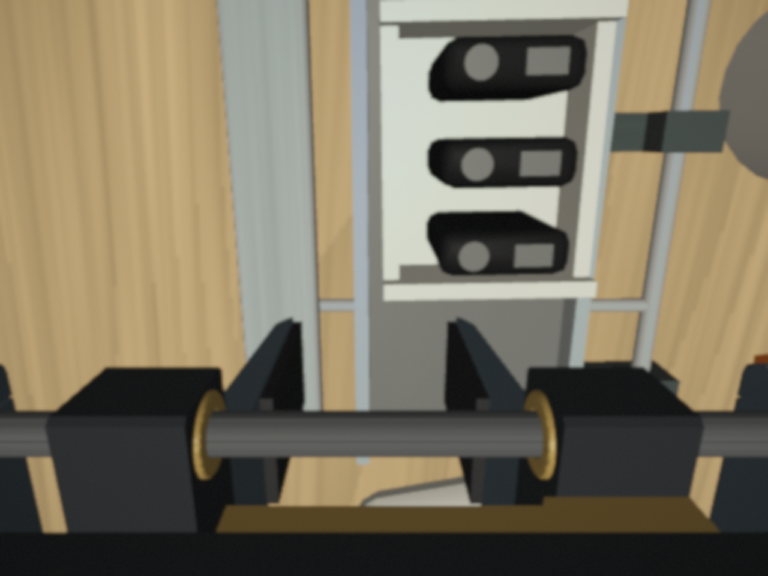

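The gate is open: the plate has dropped out of sight into the slot at about (290,380) in the side view, the fingertip is centred on the bar and the rack hasn't moved. I'll press slightly deeper and start pushing.

Call:
arm_command(
  series=[
    [[0,0,0],[0,0.001,-0.0025],0.052],
    [[0,0,0],[-0.0005,0.007,-0.0025],0.052],
    [[0,0,0],[-0.001,0.013,-0.0025],0.052],
    [[0,0,0],[-0.0013,0.019,-0.0025],0.052],
    [[0,0,0],[-0.0017,0.025,-0.0025],0.052],
  ],
)

```text
clock: 3.9
tool_pos: [549.0, -125.3, 55.1]
eef_rot: [0.001, 0.999, 0.034, 0.002]
contact_force: [1.3, -4.9, 4.7]
opening: 52.1
```

Run:
```python
from h import *
import cv2
s=get_state(); print(s["clock"],s["tool_pos"],s["contact_force"],s["moment"])
im=get_image("side"); a=im[100:300,170:410,::-1]; cv2.imwrite("pics/side4.png",cv2.resize(a,None,fx=3,fy=3,interpolation=cv2.INTER_CUBIC))
im=get_image("wrist"); cv2.imwrite("pics/wrist4.png",cv2.resize(im[:,:,::-1],None,fx=1.5,fy=1.5,interpolation=cv2.INTER_CUBIC))
```

```text
3.9 [ 549.00354153 -125.30870674   55.0839547 ] [ 1.33724917 -4.94599656  4.69670708] [-0.95489459  0.00711134  0.0439567 ]
```

View pics/side4.png

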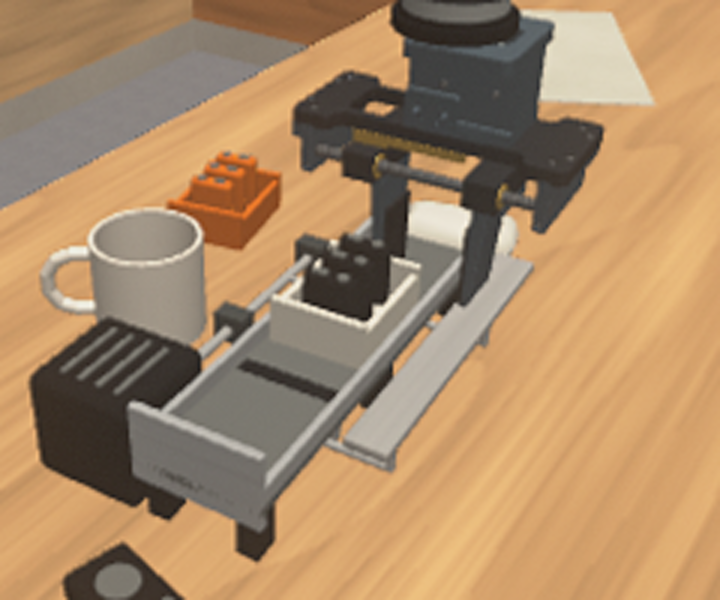

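View pics/wrist4.png

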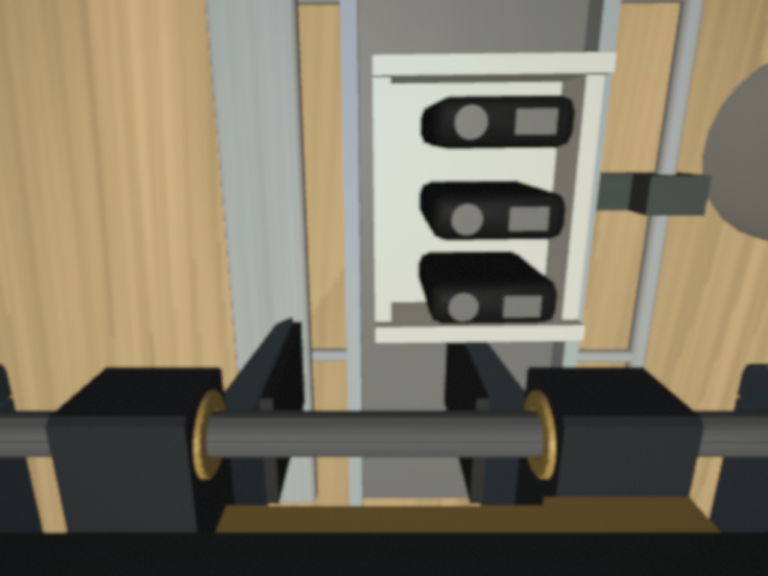

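The finger has met the rack and moved it about 8 mm (rear wall now at wrist row 333). The bar finger sits about 4 mm inward of the bar's centre, so I'll correct that and push on.

Call:
arm_command(
  series=[
    [[0,0,0],[-0.002,0.007,-0.001],0.052],
    [[0,0,0],[-0.0035,0.014,-0.001],0.052],
    [[0,0,0],[-0.004,0.021,-0.001],0.052],
    [[0,0,0],[-0.0045,0.028,-0.001],0.052],
    [[0,0,0],[-0.005,0.035,-0.001],0.052],
  ],
)

```text
clock: 4.5
tool_pos: [544.2, -90.2, 54.4]
eef_rot: [0.001, 0.999, 0.034, 0.002]
contact_force: [0.0, -5.5, 7.0]
opening: 51.9
```

Run:
```python
from h import *
import cv2
s=get_state(); print(s["clock"],s["tool_pos"],s["contact_force"],s["moment"])
im=get_image("side"); a=im[100:300,170:410,::-1]; cv2.imwrite("pics/side5.png",cv2.resize(a,None,fx=3,fy=3,interpolation=cv2.INTER_CUBIC))
im=get_image("wrist"); cv2.imwrite("pics/wrist5.png",cv2.resize(im[:,:,::-1],None,fx=1.5,fy=1.5,interpolation=cv2.INTER_CUBIC))
```

```text
4.5 [544.17852028 -90.16543583  54.35582512] [ 0.01511556 -5.49728269  7.02252256] [-0.9897629  -0.09404589  0.06037441]
```

View pics/side5.png

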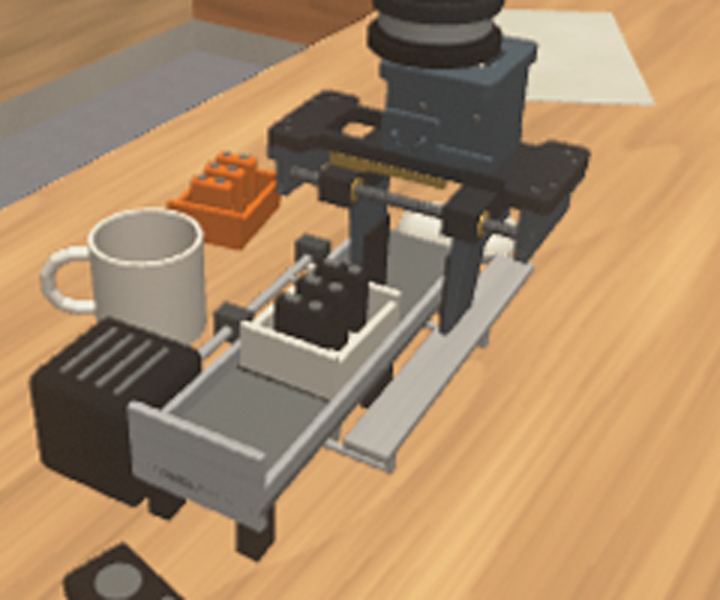

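View pics/wrist5.png

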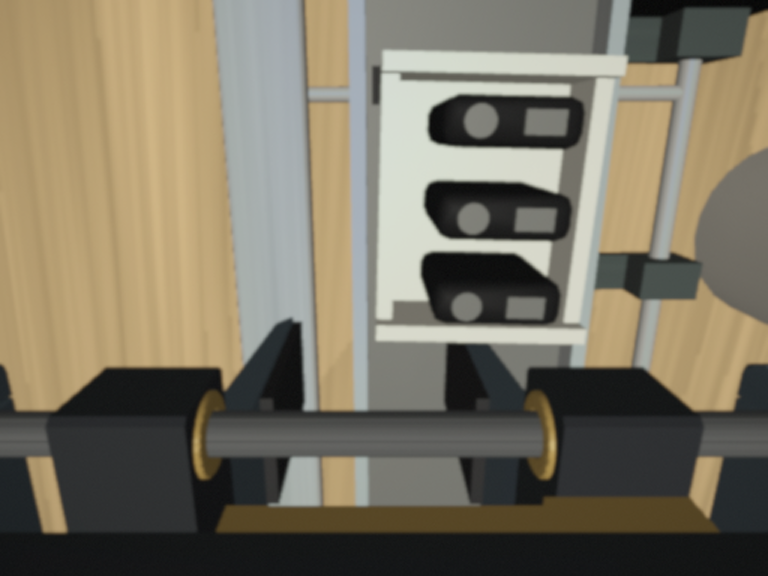

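The plate stays down as the rack's front crosses it, and the finger is well placed on the bar. I'll continue.

Call:
arm_command(
  series=[
    [[0,0,0],[-0.0005,0.008,0],0.052],
    [[0,0,0],[-0.001,0.016,0],0.052],
    [[0,0,0],[-0.0015,0.024,0],0.052],
    [[0,0,0],[-0.002,0.032,0],0.052],
    [[0,0,0],[-0.0025,0.04,0],0.052],
  ],
)

```text
clock: 5.1
tool_pos: [541.4, -49.9, 54.2]
eef_rot: [0.001, 0.999, 0.034, 0.002]
contact_force: [-0.1, -6.2, 5.9]
opening: 52.5
```

Call:
arm_command(
  series=[
    [[0,0,0],[-0.0005,0.008,0],0.052],
    [[0,0,0],[-0.001,0.016,0],0.052],
    [[0,0,0],[-0.0015,0.024,0],0.052],
    [[0,0,0],[-0.002,0.032,0],0.052],
    [[0,0,0],[-0.0025,0.038,0],0.052],
  ],
)

```text
clock: 5.6
tool_pos: [538.8, -11.7, 54.2]
eef_rot: [0.001, 0.999, 0.034, 0.002]
contact_force: [0.3, -5.7, 6.0]
opening: 52.0
```

Run:
```python
from h import *
import cv2
s=get_state(); print(s["clock"],s["tool_pos"],s["contact_force"],s["moment"])
im=get_image("side"); a=im[100:300,170:410,::-1]; cv2.imwrite("pics/side6.png",cv2.resize(a,None,fx=3,fy=3,interpolation=cv2.INTER_CUBIC))
im=get_image("wrist"); cv2.imwrite("pics/wrist6.png",cv2.resize(im[:,:,::-1],None,fx=1.5,fy=1.5,interpolation=cv2.INTER_CUBIC))
```

```text
5.6 [538.78034537 -11.70864871  54.17766655] [ 0.31834748 -5.66079262  6.02491354] [-1.03632256 -0.05463255  0.02489863]
```

View pics/side6.png

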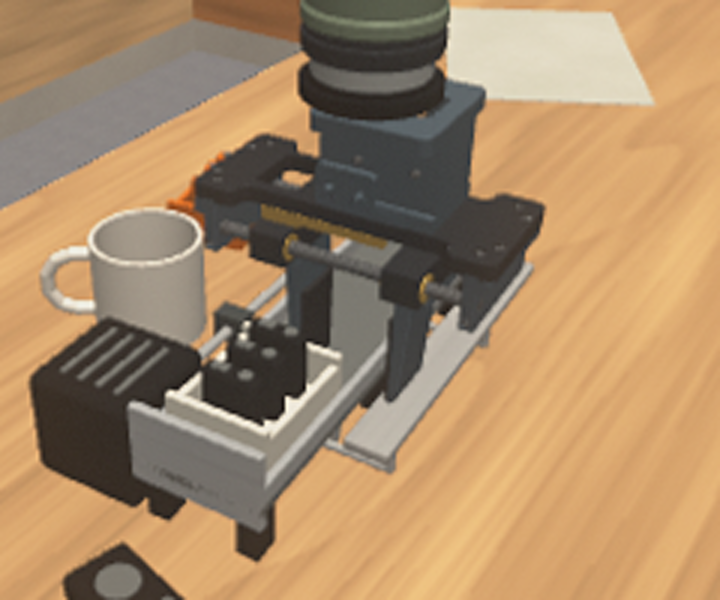

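View pics/wrist6.png

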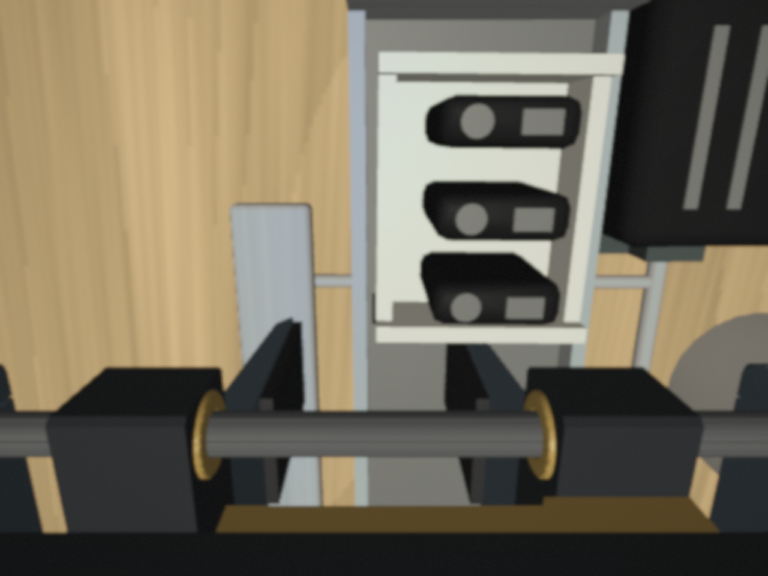

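Roughly 17 mm remain to the end stop. I'll go slower and watch the force.

Call:
arm_command(
  series=[
    [[0,0,0],[-0.0003,0.005,0],0.052],
    [[0,0,0],[-0.0006,0.009,0],0.052],
    [[0,0,0],[-0.0009,0.013,0],0.052],
    [[0,0,0],[-0.001,0.015,0],0.052],
  ],
)

```text
clock: 6.1
tool_pos: [537.5, 3.2, 54.0]
eef_rot: [0.001, 0.999, 0.034, 0.001]
contact_force: [0.4, -5.1, 6.7]
opening: 51.7
```

Call:
arm_command(
  series=[
    [[0,0,0],[-0.0001,0.0015,0],0.052],
    [[0,0,0],[-0.0002,0.003,0],0.052],
  ],
)

```text
clock: 6.3
tool_pos: [538.0, 3.8, 54.2]
eef_rot: [0.003, 0.999, 0.034, 0.002]
contact_force: [2.1, -17.8, 5.5]
opening: 51.8
```

The force jumped to 18 N at y = 3.8, close to the expected home position, so I'll check.

Run:
```python
from h import *
import cv2
s=get_state(); print(s["clock"],s["tool_pos"],s["contact_force"],s["moment"])
im=get_image("side"); a=im[180:280,200:340,::-1]; cv2.imwrite("pics/side7.png",cv2.resize(a,None,fx=5,fy=5,interpolation=cv2.INTER_CUBIC))
im=get_image("wrist"); cv2.imwrite("pics/wrist7.png",cv2.resize(im[:,:,::-1],None,fx=1.5,fy=1.5,interpolation=cv2.INTER_CUBIC))
im=get_image("top"); a=im[130:280,165:415,::-1]; cv2.imwrite("pics/top7.png",cv2.resize(a,None,fx=3.2,fy=3.2,interpolation=cv2.INTER_CUBIC))
```

```text
6.3 [538.02417082   3.76422937  54.18466683] [  2.07520119 -17.8049179    5.51525807] [-3.11701446 -0.34394221 -0.54140774]
```

View pics/side7.png

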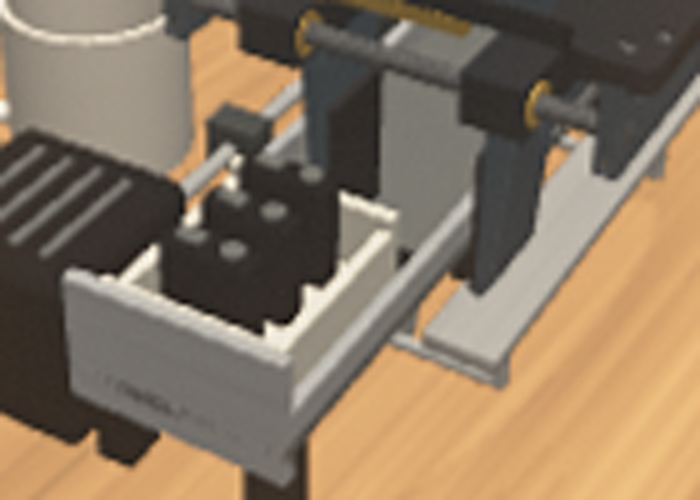

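View pics/wrist7.png

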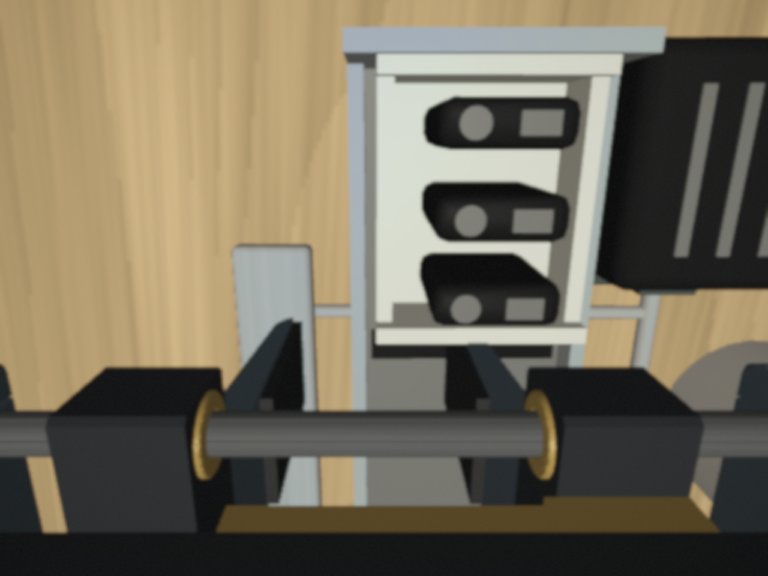

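View pics/top7.png

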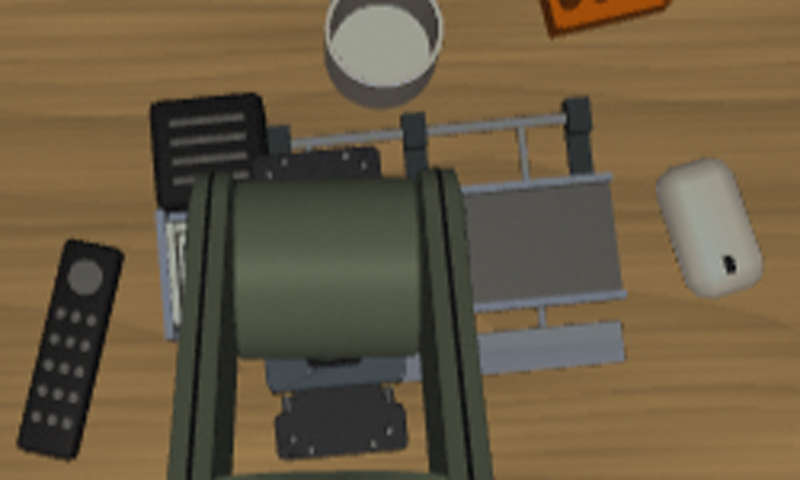

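The rack's front wall lies against the end stop (wrist rows 45–60) and the open slot shows behind its rear wall at row 350. I'll give it a final firm 1 mm push, back off so the finger leaves the rack, then rise slowly so the gate follows.

Call:
arm_command(
  series=[
    [[0,0,0],[0,0.001,0],0.052],
    [[0,0,0],[0,0.001,0],0.052],
    [[0,0,0],[0,-0.002,0],0.052],
    [[0,0,0],[0,-0.005,0],0.052],
    [[0,0,0],[0,-0.005,0],0.052],
  ],
)

```text
clock: 6.95
tool_pos: [537.3, 2.3, 53.8]
eef_rot: [-0.001, 0.999, 0.033, 0.001]
contact_force: [2.4, 0.3, 4.6]
opening: 51.9
```

Call:
arm_command(
  series=[
    [[0,0,0],[0,0,0.006],0.052],
    [[0,0,0],[0,0,0.013],0.052],
    [[0,0,0],[0,0,0.02],0.052],
    [[0,0,0],[0,0,0.028],0.052],
    [[0,0,0],[0,0,0.036],0.052],
  ],
)

```text
clock: 7.45
tool_pos: [536.2, 1.8, 90.1]
eef_rot: [0.0, 0.999, 0.034, -0.0]
contact_force: [1.8, 0.2, 1.8]
opening: 51.9
```

Call:
arm_command(
  series=[
    [[0,0,0],[0,0,0.015],0.052],
    [[0,0,0],[0,0,0.045],0.052],
    [[0,0,0],[0,0,0.08],0.052],
    [[0,0,0],[0,0,0.12],0.052],
    [[0,0,0],[0,0,0.15],0.052],
  ],
)

```text
clock: 7.95
tool_pos: [535.1, 1.7, 241.3]
eef_rot: [0.0, 0.999, 0.033, -0.001]
contact_force: [0.2, 0.4, -0.5]
opening: 51.9
```

Call:
arm_command(
  series=[
    [[0,0,0],[-0.01,-0.04,0.01],0.052],
    [[0,0,0],[-0.03,-0.085,0.01],0.052],
    [[0,0,0],[-0.05,-0.13,0.01],0.052],
    [[0,0,0],[-0.07,-0.175,0.01],0.052],
    [[0,0,0],[-0.09,-0.22,0.01],0.052],
  ],
)

```text
clock: 8.45
tool_pos: [443.8, -219.0, 249.0]
eef_rot: [-0.001, 0.999, 0.034, -0.002]
contact_force: [0.8, 0.2, -0.1]
opening: 52.0
```

Run:
```python
from h import *
import cv2
s=get_state(); print(s["clock"],s["tool_pos"],s["contact_force"],s["moment"])
im=get_image("side"); a=im[180:280,200:340,::-1]; cv2.imwrite("pics/side8.png",cv2.resize(a,None,fx=5,fy=5,interpolation=cv2.INTER_CUBIC))
im=get_image("top"); a=im[130:280,165:415,::-1]; cv2.imwrite("pics/top8.png",cv2.resize(a,None,fx=3.2,fy=3.2,interpolation=cv2.INTER_CUBIC))
```

```text
8.45 [ 443.80299796 -218.97102663  248.97343299] [ 0.83961104  0.1972892  -0.097301  ] [-0.04460481 -0.14020932  0.00445997]
```

View pics/side8.png

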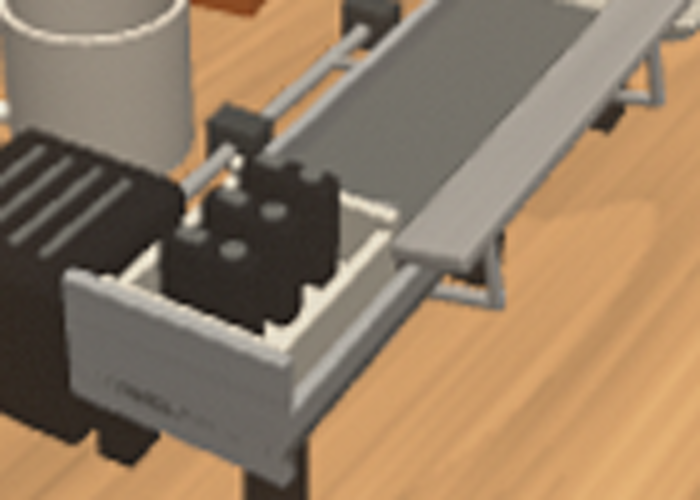

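View pics/top8.png

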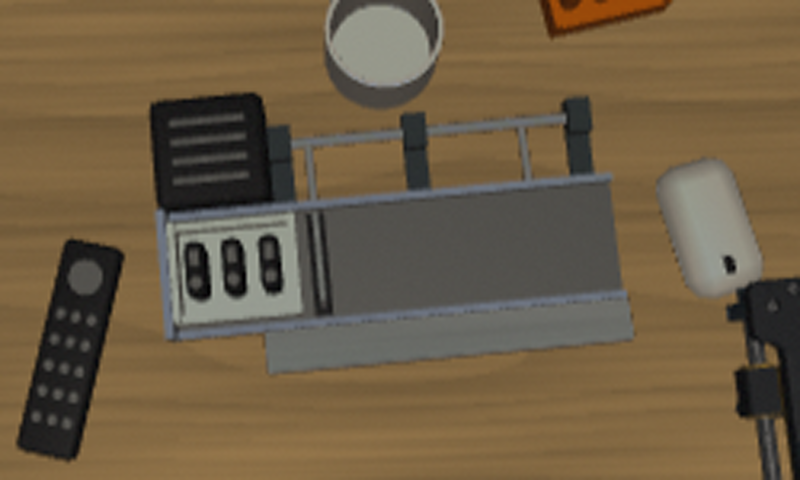

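The top view shows the rack at the stop (168–302), the plate up behind it at (317,262), and the bar back at its starting pixels. The mouse, remote and mug are at their original positions, and the robot is clear of everything.

```bash
python3 -c "
from workcell import *
print(finish_job())"
```

```text
the job is handed in; nothing more can be done
None
```

The rack is home against the end stop, the gate is shut behind it, and I handed the job in at about 8.5 s on the robot clock.

- **Gate:** I pressed the side bar down with one fingertip to about z = 54 mm and held it there (about 5–7 N) for the whole push.
- **Rack:** I pushed it along the chute with the other finger until the push force rose from about 5 N to 18 N, then gave it one more millimetre. I backed the finger off and rose slowly so the gate came up behind it.
- **Last checks:**
  - The top and side views show the rack flat in the chute at the end stop.
  - The gate plate is up behind the rack, and the bar is back where it started.
  - The mouse, remote, mug and orange look-alike show no sign of having moved.
  - The robot touches nothing, with a force reading of about 0.
- **Disagreement:** The wrist camera put the dock 3.6 mm further along the chute than the top and side cameras did. I used a value in between and relied on the force to find the end stop. It was met within about 2 mm of where I expected it.

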